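Press a chromatography column home onto the sprung nozzle of a flushing dock

TASK

Pick up the short steel column, lower it into the two black saddles of the flushing dock with its end short of the sprung brass nozzle, then slide it endwise onto the nozzle until its end fitting meets the steel stop block. Press it firmly but without ramming, and finish while still gripping it and holding it against the spring, hard against the stop; do not let go. Leave the long column, the dock and the other things on the bench where they are.

Things in the scene. Friction and masses are not known exactly. Their poses are not given: they have to be found in the camera images.
- short_column: The shorter of two steel columns on the bench: tube 11 mm thick, bare over the middle 92 mm (grip there), with a fitting 14 wide, 16 high, 18 mm long at each end, outer faces 128 mm apart. Thin end plugs (140 mm overall) slip into the hollow nozzle and meet nothing. Either end may lead. About 0.09 kg. Origin at mid-length on the underside, 8 mm below the tube axis; y along the column, z up.
- long_column: The decoy: the same kind of column but 190 mm long overall. Stays where it is. Origin at mid-length on the underside, y along the column.
- dock: Flushing dock, bolted down: steel plate 70 x 220 x 8 mm with two black saddles and a dark steel stop block at its +y end. Origin at the centre of the plate's underside, on the bench; y along the dock is the pushing direction, towards the stop, z up. Column fully home: its origin at (0, 0, 30 mm) in this frame; lowered in at y = -22 mm, its leading fitting is 10 mm short of the nozzle.
- rear_saddle (a point): Middle of the floor of the rear saddle, 73 mm behind the dock's origin, 30 mm above the bench. Both saddles: channel 17.4 mm wide between upright walls 10 mm high, then flaring to a 35 mm mouth 17 mm above the floor. This one covers dock y = -92 to -54 mm. Between the saddles the dock is open down to the plate: room for fingers.
- front_saddle (a point): Middle of the floor of the front saddle, 45 mm ahead of the dock's origin, 30 mm above the bench; it covers dock y = +28 to +62 mm.
- dock_stop: The steel stop block of the dock, 50 mm wide, 58 mm high, 34 mm deep; its top is 66 mm above the bench. It shares the dock's origin and axes. Its front face (y = +64 mm) is the hard stop for the column's end fitting; the nozzle comes out of it through a bore of 11.5 mm.
- stop_face (a point): Point fixed in the dock at the centre of the stop face, on the nozzle axis, 38 mm above the bench. A printer and a desktop computer, both tall, stand behind the work with their fronts about 0.6 m ahead of the robot base (world x): carry the column past in front of them.
- nozzle_tip (a point): Centre of the front end of the nozzle, a brass tube 10 mm in diameter; it stands 12 mm out of the stop face when free and moves back with the nozzle.
- nozzle (a joint): How far the sprung nozzle is pushed in, m: 0 free, 0.012 when flush with the stop face (column home). The spring pushes back with 4 N at the start and 10 N at 12 mm, and drives the column out again if it is released.
- brass_union: Small brass fitting, 10 x 22 x 11 mm, lying on the bench. Bystander, origin at its underside.
- timer: White timer, 44 x 64 x 22 mm. Bystander, origin at its underside.
- beaker: Glass beaker, 57 mm wide, 71 mm high. Bystander, origin at its underside.
- vial_rack: Rack of vials, 66 x 125 x 36 mm. Bystander, origin at its underside.
- carton: White column carton, 38 x 210 x 31 mm. Bystander, origin at its underside.
- pen_black: Pen, 156 mm long, 10 mm thick. Bystander, origin at its underside.

How it is judged:
On the way, in this order (a step that is already met when the one before it is completed fails the run):
1. the short column is lifted clear of the bench in the gripper (height (world z) of short_column above 0.03 m and contact force between the fingers and short_column above 0.5 N), for 0.2 s.
2. it lies in both saddles, the nozzle not yet pressed more than 7 mm (x of short_column in the frame of dock between -0.004 and 0.004 m and z of short_column in the frame of dock between 0.027 and 0.034 m and angle between the y axis of short_column and the y axis of dock, either way round below 0.06 rad and y of short_column in the frame of dock between -0.045 and -0.004 m and value of joint nozzle below 0.007 m), for 0.1 s.
At the end, for the whole second after the job is handed in: Short column in both saddles (4 mm sideways, 27-34 mm above the dock's underside, 0.06 rad, at most 3 mm short of home), nozzle in by over 10.5 mm, fitting pressing on the stop with 1 to 60 N, fingers on the column, column still (under 10 mm/s), robot holding on (x of short_column in the frame of dock between -0.004 and 0.004 m and z of short_column in the frame of dock between 0.027 and 0.034 m and angle between the y axis of short_column and the y axis of dock, either way round below 0.06 rad and value of joint nozzle above 0.0105 m and contact force between short_column and dock_stop between 1 and 60 N and contact force between the fingers and short_column above 1 N and linear speed of short_column below 0.01 m/s and y of short_column in the frame of dock above -0.003 m); the arm keeps its last pose, push and grip.
It fails at once if the column is rammed against the stop block (over 90 N) (contact force between short_column and dock_stop above 90 N).
It fails at once if the long column is moved more than 30 mm (distance of long_column from where it was at the start of the episode above 0.03 m).
It fails at once if the union, timer, beaker, vial rack, carton or pen is moved more than 30 mm, or the beaker tipped over (distance of any of brass_union, timer, beaker, vial_rack, carton, pen_black from where it was at the start of the episode above 0.03 m or angle between beaker's own z axis and vertical above 0.5 rad).
It also fails if it takes over 54 s, if anything falls off the work surface, if the arm or the gripper's body presses on something with over 40 N, if the wrist force passes 120 N, or if a joint passes its speed limit or range.

ROBOT

A 6-joint arm with a two-finger parallel gripper is mounted at the origin on a cart in front of the work surface, level with it; the furniture and walls round the work are solid. World frame = base frame: x ahead of the robot, y to its left, z up, the work surface at z = 0. Lengths are in m, angles in rad, forces in N, time in s.
With the tool pointing down it reaches from about 0.35 to 0.775 m from the base axis. Payload 7.3 kg.
Tool frame: the origin (TCP) lies between the finger pads; the fingertips stand 17 mm ahead of it and the grasp point (between the pads) lies 2 mm behind it; z points along the fingers, y is the line along which they close (so a half turn about z gives the same grasp; the last joint's range is limited). The gripper opens to 92 mm and grips with 3 to 60 N. Pads are 19 mm wide; open, the fingers measure 130 mm over their backs; the gripper's body (75 mm by 190 mm) begins 47 mm behind the grasp point.
Start: joints at [-1.359, 0.342, 1.524, -0, 1.275, -0.146], TCP at [0.184, -0.492, 0.244] pointing down, gripper open.
Joint ranges: [-2.53, 2.53], [-0.77, 2.02], [0.04, 2.7], [-1, 4.14], [0.28, 2.66], [-3.11, 3.11]. Speed limits (rad/s): [2.57, 2.57, 3.14, 3.14, 3.14, 3.14].

INTERFACE

Orientations are given as [roll, pitch, yaw] about the fixed x, y, z axes, in that order (R = Rz(yaw) Ry(pitch) Rx(roll)).
In Python, from cell import robot, optics gives the robot as it stands.
- The arm moves only by the tool play_rows, never from a script. Its argument "rows" is a list of rows, each a list of 7 numbers: the shift along the tool's x, y, z in cm, then the turn, a rotation vector about the tool's x, y, z in rad, then the opening, from 0 (shut) to 1 (fully open). In form: [[tx, ty, tz, wx, wy, wz, grip], ...]. A call has 1 to 20 rows; each row is the pose to reach, as a shift and turn from the pose commanded when the call began, along the tool's axes at that moment; what a row does not reach only later rows make up. A row lasts 1/10 s, in which the tool goes at most 50 mm and 8.59 degrees, less where a joint would pass 70% of its speed; a pose out of reach is approached as far as the arm can. A call with a gripper value outside its range is refused whole. The fingers move at their own pace and stop on an object; "squeeze" is the grip in N (left out, the last holds). Time passes only in rows, so rows that repeat a pose let the fingers close. It gives the time, the measured TCP pose, the force, the opening and the grip force at its end, in the units of the state.
- robot.observe(): the state, without advancing time (a new reading comes with each control period).
- optics.read_camera(name): name is "scene" or "top" or "wrist"; returns (picture, depth): 384x512x3 uint8, red, green, blue; 384x512 float32, m along the optical axis (not along the pixel's ray), 0 where there is no reading.
- optics.camera_model(name): a dict with "fx", "fy", "cx", "cy" (pixels), "origin" and "rotation" of the camera in the world; the wrist camera has in their place "tool_from_camera" (4x4, takes a point from camera to tool coordinates, whose origin is the TCP and whose axes are the flange's). Camera axes: x right, y up, looking along -z (the intrinsics and any distortion apply to the point x, -y, -z); pixel columns grow to the right and rows downward; lengths in m; the calibration is good to about 2 mm. A picture is of the moment at which its call begins: read the wrist's pose just before it. camera_model takes no time and is no camera call.
- robot.hand_in(): hands the job in; it is judged then, once.
The state is a dict: "time": time; "qpos": joint angles; "qvel": joint speeds; "joint_efforts": joint torques, N m; "tool_pos": TCP position; "tool_rot": TCP orientation; "contact_force": force on the tool from outside, world axes, zero at the start; "torque": the same for the moment, N m; "opening": finger opening in m; "grip_force": force on a finger pad.
Only numpy, scipy, OpenCV 4.12 (cv2) and the standard library are available. Lean on these libraries where they do the work, as an engineer would, in place of code of your own. Each camera call takes 0.05 s, during which the arm holds its last target. There are 200 camera calls.

## Working session

There is one attempt and no reset: what is moved stays moved. The work goes in short steps, Python scripts to look and compute and a tool call to move; the robot and the scene stay as the last step left them, time stands still between calls to the robot, and variables do not carry over. Pictures are saved under pics/ and viewed, at most 10 in all, crops included, and the job is handed in when it is done.

Besides the shell and the picture viewer there is one more tool, called after "Emit:" as a command line: name --pt "numbers of a row" for each row, then --argument value for the rest. play_rows: Moves the arm, as the interface text tells. Its arguments: {"type":"object","properties":{"rows":{"type":"array"},"squeeze":{"type":"number"}},"required":["rows"]}

```bash
ls; mkdir -p pics; python3 - <<'E'
from cell import robot, optics
import cv2,numpy as np
print(robot.observe())
for n in("top","scene"):
    p,d=optics.read_camera(n); cv2.imwrite(f"pics/{n}0.png",p[:,:,::-1]); np.savez(f"{n}0.npz",p=p,d=d); print(n,optics.camera_model(n))
print(optics.camera_model("wrist"))
E
```

```text
pics
{'time': 0.0, 'qpos': array([-1.35899053e+00,  3.42698518e-01,  1.52499397e+00,  1.41381893e-05,
        1.27539388e+00, -1.46012800e-01]), 'qvel': array([ 0.00010852, -0.00074832,  0.00074522,  0.000604  ,  0.00039643,
       -0.00056003]), 'joint_efforts': array([-2.90578799e-03, -4.31250215e+01, -2.44222373e+01,  7.16560520e-02,
        5.59416006e-02, -1.08159143e-04]), 'tool_pos': array([ 0.18381158, -0.49137597,  0.24306555]), 'tool_rot': array([-3.14011680e+00, -2.30702373e-04,  3.57814301e-01]), 'contact_force': array([0.57301041, 0.6979488 , 0.20055174]), 'torque': array([0.07456843, 0.02069064, 0.00019213]), 'grip_force': 0.0, 'opening': 0.09176242847590953}
top {'fx': 400.96290558069273, 'fy': 400.96290558069273, 'cx': 253.11365824145247, 'cy': 190.8521877900722, 'origin': array([ 0.32943611, -0.01195407,  1.33397659]), 'rotation': array([ 0.13585142,  0.01760172, -1.56691318])}
scene {'fx': 387.5210030606258, 'fy': 387.5210030606258, 'cx': 258.26807690559474, 'cy': 188.5739108669394, 'origin': array([0.00585037, 1.03322042, 0.58384391]), 'rotation': array([ 1.14939498, -0.01004598, -2.71005131])}
{'fx': 269.3151706556507, 'fy': 269.3151706556507, 'cx': 252.6075744645962, 'cy': 192.85031954704053, 'tool_from_camera': array([[-6.86900074e-05,  9.65277189e-01,  2.61227764e-01,
         6.91558896e-02],
       [ 9.99999794e-01,  2.32891120e-04, -5.97618299e-04,
        -7.24951141e-04],
       [-6.37704938e-04,  2.61227669e-01, -9.65277006e-01,
        -1.41056519e-01],
       [ 0.00000000e+00,  0.00000000e+00,  0.00000000e+00,
         1.00000000e+00]])}
```

View pics/top0.png

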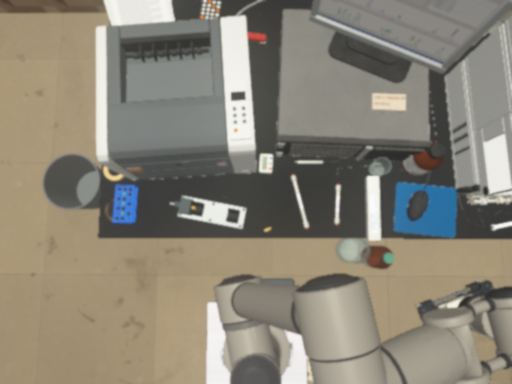

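View pics/scene0.png

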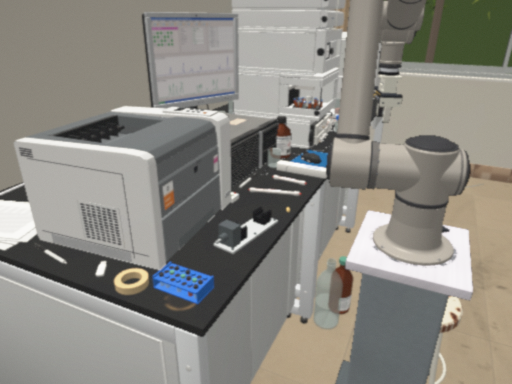

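The top view shows the dock around (210,211) with its stop at the left end near (182,206). The long column is at (300,202), the short one at (337,204), the carton at (374,207) and the union at (267,229).

```bash
cat > h.py <<'E'
import numpy as np,cv2
from scipy.spatial.transform import Rotation as R
from cell import robot,optics
def rays(m,uv,T=None):
    uv=np.atleast_2d(uv).astype(float)
    c=np.c_[(uv[:,0]-m['cx'])/m['fx'],-(uv[:,1]-m['cy'])/m['fy'],-np.ones(len(uv))]
    if T is None: return np.array(m['origin']),c@R.from_euler('xyz',m['rotation']).as_matrix().T
    return T[:3,3],c@T[:3,:3].T
def plane(m,uv,z,T=None):
    o,d=rays(m,uv,T); return o+d*((z-o[2])/d[:,2])[:,None]
def tool(s):
    T=np.eye(4);T[:3,:3]=R.from_euler('xyz',s['tool_rot']).as_matrix();T[:3,3]=s['tool_pos'];return T
E
python3 - <<'E'
from h import *
p=np.load('top0.npz')['p'];m=optics.camera_model('top')
g=p.max(2); roi=np.zeros_like(g); roi[170:236,165:390]=1
_,_,st,_=cv2.connectedComponentsWithStats(((g>110)&(roi>0)).astype(np.uint8))
n,l,st,c=cv2.connectedComponentsWithStats(((g>110)&(roi>0)).astype(np.uint8))
for i in range(1,n):
    if st[i,4]<12: continue
    pts=np.argwhere(l==i)[:,::-1].astype(np.float32)
    w=plane(m,pts,0.008)
    r=cv2.minAreaRect((w[:,:2]*1000).astype(np.float32)); print(c[i],st[i,4],np.round(r[0]),np.round(r[1]),round(r[2],1), np.round(cv2.boxPoints(r)).tolist())
cv2.imwrite('pics/crop.png',cv2.resize(p[165:245,165:395,::-1],None,fx=3.4,fy=3.4,interpolation=cv2.INTER_CUBIC))
E
```

```text
[244.15873016 171.        ] 63 [576.  41.] [10. 71.] 0.0 [[571.0, 77.0], [571.0, 6.0], [581.0, 6.0], [581.0, 77.0]]
[265.32727273 171.38181818] 55 [576. -28.] [10. 47.] 0.0 [[571.0, -4.0], [571.0, -51.0], [581.0, -51.0], [581.0, -4.0]]
[373.22124756 202.64424951] 1026 [ 474. -385.] [ 65. 222.] 84.1 [[360.0, -406.0], [581.0, -429.0], [588.0, -365.0], [367.0, -342.0]]
[299.56393443 201.28852459] 305 [ 476. -142.] [190.  20.] 14.4 [[382.0, -156.0], [387.0, -175.0], [571.0, -128.0], [566.0, -109.0]]
[337.14224138 203.66810345] 232 [ 468. -266.] [ 18. 140.] 86.9 [[397.0, -272.0], [537.0, -279.0], [538.0, -261.0], [398.0, -254.0]]
[212.53883106 212.01200961] 1249 [441. 150.] [225.  77.] 79.3 [[382.0, 46.0], [458.0, 32.0], [499.0, 253.0], [424.0, 267.0]]
[172.35294118 203.05882353] 17 [469. 281.] [ 7. 17.] 0.1 [[466.0, 289.0], [466.0, 272.0], [473.0, 272.0], [473.0, 289.0]]
[192.90909091 207.18181818] 22 [456. 214.] [13. 17.] 0.1 [[449.0, 222.0], [449.0, 205.0], [463.0, 205.0], [463.0, 222.0]]
[267.24242424 228.90909091] 33 [384. -36.] [13. 23.] 0.2 [[377.0, -24.0], [377.0, -47.0], [390.0, -47.0], [390.0, -24.0]]
```

View pics/crop.png

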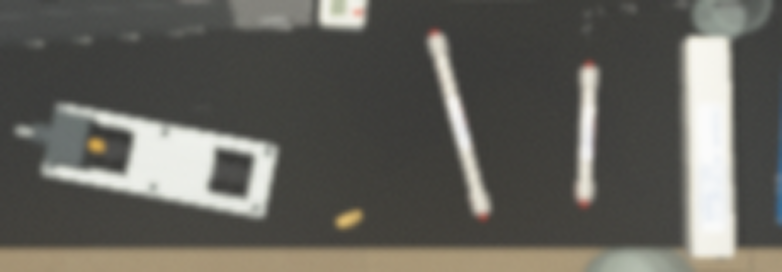

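The crop shows the dock with its stop and brass nozzle at left, saddles at crop (115,148) and (230,172), and the short column at crop (587,135), clear of its neighbours. I'll plan the approach next.

```bash
cat >> h.py <<'E'
def rel(pos,yaw):
    T=tool(robot.observe()); Tt=np.eye(4);Tt[:3,3]=pos;Tt[:3,:3]=R.from_euler('xyz',[np.pi,0,yaw]).as_matrix()
    D=np.linalg.inv(T)@Tt; print('cm',np.round(D[:3,3]*100,2),'rv',np.round(R.from_matrix(D[:3,:3]).as_rotvec(),4))
E
python3 -c "
from h import *
rel([.468,-.266,.16],-.05)"
```

```text
cm [ 34.51 -11.15   8.33] rv [-1.500e-03  1.000e-04  4.078e-01]
```

Emit:
play_rows --pt "4 -1.3 0.6 0 0 0.04 0.75" --pt "8.6 -2.8 1.7 0 0 0.1 0.75" --pt "13 -4.2 3 0 0 0.18 0.75" --pt "17.3 -5.6 4.3 0 0 0.25 0.75" --pt "21.6 -7 5.5 0 0 0.32 0.75" --pt "26 -8.4 6.5 0 0 0.38 0.75" --pt "30 -9.7 7.6 0 0 0.408 0.75" --pt "33 -10.7 8.2 0 0 0.408 0.75" --pt "34.5 -11.1 8.3 0 0 0.408 0.75" --pt "34.5 -11.1 8.3 0 0 0.408 0.75" --pt "34.5 -11.1 8.3 0 0 0.408 0.75"

```text
time: 1.2
tool_pos: [0.4677, -0.2675, 0.1608]
tool_rot: [3.141, 0.0, -0.05]
contact_force: [-0.1, 0.1, -0.1]
opening: 0.0687
grip_force: 0.0
```

```bash
cat > wr.py <<'E'
from h import *
import sys
def shot(name):
    s=robot.observe();p,d=optics.read_camera('wrist');m=optics.camera_model('wrist')
    cv2.imwrite(f'pics/{name}.png',p[:,:,::-1]);T=tool(s)@m['tool_from_camera'];np.savez(name+'.npz',p=p,d=d,T=T)
    print(s['tool_pos'],s['tool_rot']); return p,d,m,T
if __name__=='__main__': shot(sys.argv[1])
E
python3 wr.py w1
```

```text
[ 0.46771853 -0.26751057  0.16077715] [ 3.14116140e+00  4.13878109e-04 -4.98836470e-02]
```

View pics/w1.png

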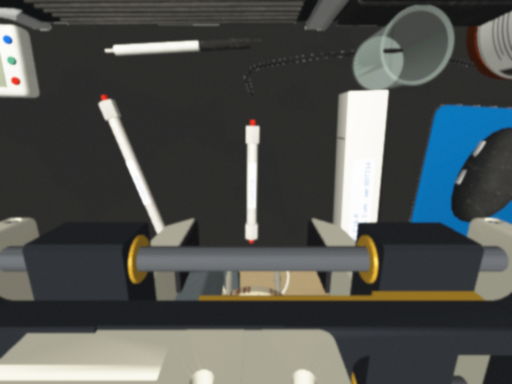

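The wrist view shows the short column upright at column 252, rows 121–243, with the fingertips straddling it at (175,240) and (330,240).

```bash
python3 - <<'E'
from h import *
z=np.load('w1.npz');p,T=z['p'],z['T'];m=optics.camera_model('wrist')
k=(p.max(2)>120).astype(np.uint8);k[:115]=0;k[245:]=0;k[:,:235]=0;k[:,270:]=0
n,l,st,c=cv2.connectedComponentsWithStats(k);i=1+st[1:,4].argmax();print(st[i],c[i])
pts=np.argwhere(l==i)[:,::-1]
w=plane(m,pts,.012,T)[:,:2]*1000
r=cv2.minAreaRect(w.astype(np.float32));print(r,cv2.boxPoints(r).tolist())
v=pts[(pts[:,1]>150)&(pts[:,1]<215)];w=plane(m,v,.010,T)[:,:2]
f=np.polyfit(w[:,0],w[:,1],1);print(f,np.polyval(f,.468))
d=z['d'];print(d[180,252])
E
```

```text
[ 245  119   15  125 1401] [251.4882227  179.84368308]
((467.4995422363281, -266.4584655761719), (14.833930015563965, 140.41859436035156), 86.71495819091797) [[396.9805908203125, -269.84002685546875], [537.1685180664062, -277.886474609375], [538.0184936523438, -263.076904296875], [397.83056640625, -255.03045654296875]]
[-0.06825769 -0.23421039] -0.26615498697036954
0.29461223
```

Emit:
play_rows --pt "0 -0.1 3 0 0 0.01 0.6" --pt "0 -0.1 7 0 0 0.01 0.5" --pt "0 -0.1 10.5 0 0 0.01 0.5" --pt "0 -0.1 12.5 0 0 0.01 0.5" --pt "0 -0.1 13.5 0 0 0.01 0.5" --pt "0 -0.1 13.9 0 0 0.01 0.5" --pt "0 -0.1 13.9 0 0 0.01 0.5" --pt "0 -0.1 13.9 0 0 0.01 0.5"

```text
time: 2.05
tool_pos: [0.4687, -0.2668, 0.0229]
tool_rot: [3.14, -0.002, -0.061]
contact_force: [0.3, 0.2, -0.1]
opening: 0.0459
grip_force: 0.0
```

Emit:
play_rows --pt "0 0 0.2 0 0 0 0.4" --pt "0 0 0.2 0 0 0 0.2" --pt "0 0 0.2 0 0 0 0.0" --pt "0 0 0.2 0 0 0 0" --pt "0 0 0.2 0 0 0 0" --pt "0 0 0.2 0 0 0 0" --pt "0 0 0.2 0 0 0 0" --pt "0 0 0.2 0 0 0 0" --squeeze 50

```text
time: 2.85
tool_pos: [0.4683, -0.266, 0.0198]
tool_rot: [3.141, -0.0, -0.06]
contact_force: [-0.3, 0.1, 2.3]
opening: 0.0092
grip_force: 50.0
```

Emit:
play_rows --pt "0 0 -1 0 0 0 0" --pt "0 0 -3 0 0 0 0" --pt "0 0 -6 0 0 0 0" --pt "0 0 -9.5 0 0 0 0" --pt "0 0 -12.5 0 0 0 0" --pt "0 0 -14 0 0 0 0" --pt "0 0 -14 0 0 0 0" --pt "0 0 -14 0 0 0 0"

```text
time: 3.65
tool_pos: [0.4679, -0.2657, 0.1595]
tool_rot: [-3.141, 0.0, -0.06]
contact_force: [0.3, -0.6, -1.8]
opening: 0.0093
grip_force: 50.0
```

```bash
python3 -c "
from h import *
rel([.404,-.047,.16],1.387)"
```

```text
cm [ -7.69 -21.45  -0.04] rv [-3.0000e-04  2.0000e-04 -1.4472e+00]
```

Emit:
play_rows --pt "-0.5 -1 0 0 0 -0.06 0" --pt "-1.2 -2.5 0 0 0 -0.17 0" --pt "-1.9 -4.5 0 0 0 -0.29 0" --pt "-2.6 -6.5 0 0 0 -0.41 0" --pt "-3.3 -8.5 0 0 0 -0.53 0" --pt "-4 -10.5 0 0 0 -0.65 0" --pt "-4.7 -12.5 0 0 0 -0.77 0" --pt "-5.4 -14.5 0 0 0 -0.89 0" --pt "-6.1 -16.5 0 0 0 -1.01 0" --pt "-6.7 -18.5 0 0 0 -1.13 0" --pt "-7.2 -20 0 0 0 -1.25 0" --pt "-7.6 -21 0 0 0 -1.36 0" --pt "-7.7 -21.4 0 0 0 -1.43 0" --pt "-7.7 -21.4 0 0 0 -1.447 0" --pt "-7.7 -21.4 0 0 0 -1.447 0" --pt "-7.7 -21.4 0 0 0 -1.447 0"

```text
time: 5.25
tool_pos: [0.4041, -0.048, 0.1593]
tool_rot: [-3.141, 0.0, 1.385]
contact_force: [0.6, -0.8, -1.2]
opening: 0.0094
grip_force: 50.0
```

```bash
python3 wr.py w2
```

```text
[ 0.40408302 -0.04796657  0.15925846] [-3.14068417e+00  1.98680678e-05  1.38498159e+00]
```

View pics/w2.png

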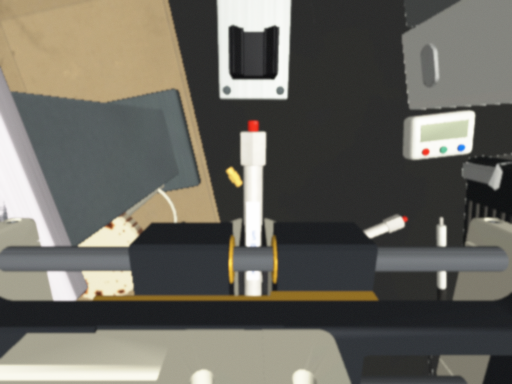

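The held column points forward at (252,120–220) and the dock's rear saddle is ahead at (254,52). I'll move forward to bring the whole dock into view.

Emit:
play_rows --pt "2 0 0 0 0 0 0" --pt "5 0 0 0 0 0 0" --pt "8 0 0 0 0 0 0" --pt "10.5 0 0 0 0 0 0" --pt "10.5 0 0 0 0 0 0" --pt "10.5 0 0 0 0 0 0" --pt "10.5 0 0 0 0 0 0"

```text
time: 6.0
tool_pos: [0.4233, 0.0547, 0.1596]
tool_rot: [-3.141, 0.0, 1.386]
contact_force: [-0.1, 0.6, -1.3]
opening: 0.0096
grip_force: 50.0
```

```bash
python3 wr.py w3
```

```text
[0.423316   0.0547437  0.15959199] [-3.14132885e+00  4.33074465e-04  1.38583948e+00]
```

View pics/w3.png

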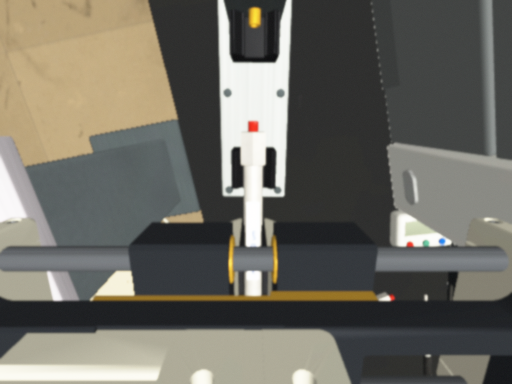

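The wrist view shows the plate end edge at row ~197 and its side edges near columns 221 and 288. The nozzle is at (255,17), and the held column's leading fitting is at (253,148).

```bash
cat > dk.py <<'E'
from h import *
m=optics.camera_model('wrist')
def line(uv,z,T,ax):
    w=plane(m,uv,z,T)[:,:2]; q=cv2.fitLine((w*1000).astype(np.float32),cv2.DIST_HUBER,0,.01,.01).ravel()
    d=q[:2]*np.sign(q[ax]); return d,q[2:]
def edges(g,rows,lo,hi,t=130):
    L=[];Rr=[]
    for r in rows:
        c=np.where(g[r,lo:hi]>t)[0]+lo
        if len(c)<5: continue
        a,b=c[0],c[-1]
        sub=lambda i,j:i+(t-float(g[r,i]))/(float(g[r,j])-float(g[r,i]))*(j-i)
        L.append((sub(a-1,a),r));Rr.append((sub(b+1,b),r))
    return np.array(L),np.array(Rr)
if __name__=='__main__':
  for n,rows,er in(('w2',range(5,88),(90,105)),('w3',range(65,185),(190,203))):
    z=np.load(n+'.npz');g=z['p'].min(2);T=z['T']
    L,Rr=edges(g,rows,205,305)
    dl,pl=line(L,.008,T,1);dr,pr=line(Rr,.008,T,1)
    E=[]
    for c in list(range(232,242))+list(range(266,276)):
        col=g[er[0]-5:er[1]+4,c].astype(float);i=np.where(col>130)[0][-1];E.append((c,er[0]-5+i+(col[i]-130)/(col[i]-col[i+1])))
    de,pe=line(np.array(E),.008,T,0)
    d=(dl+dr)/2;d/=np.linalg.norm(d);nn=np.array([d[1],-d[0]])
    print(n,'dirs',dl,dr,'end dot',de@d,'width',(pr-pl)@nn,'angle',np.arctan2(d[1],d[0]))
    c=(pl+pr)/2; c=c-d*((c-pe)@d); print(' end mid',c,'origin',c+110*d)
  o=c+110*d
  hsv=cv2.cvtColor(z['p'],cv2.COLOR_RGB2HSV);k=(hsv[...,1]>120)&(hsv[...,0]>12)&(hsv[...,0]<35);k[60:]=0;k[:,:235]=0;k[:,275:]=0
  uv=np.argwhere(k)[:,::-1];print('nozzle px',uv.min(0),uv.max(0));w=plane(m,[uv.mean(0),[uv[:,0].mean(),uv[:,1].max()+.5]],.040,T)[:,:2]*1000
  for q in w: print(' nozzle dock xy',(q-o)@np.array([d[1],-d[0]]),(q-o)@d)
  # held column
  L,Rr=edges(g,range(172,215),238,268);h=plane(m,(L+Rr)/2,.1475,T)
  tl=np.linalg.inv(tool(dict(tool_rot=[-3.14133,.00043,1.38584],tool_pos=[.423316,.054744,.159592])))
  ht=h@tl[:3,:3].T+tl[:3,3]
  L2,R2=edges(g,range(136,162),238,270);h2=plane(m,(L2+R2)/2,.1475,T)@tl[:3,:3].T+tl[:3,3]
  print('col in tool x,y mm',ht[[0,-1]]*1000,h2[[0,-1]]*1000,'slope',np.polyfit(np.r_[ht[:,0],h2[:,0]],np.r_[ht[:,1],h2[:,1]],1))
  red=(hsv[...,1]>120)&((hsv[...,0]<8)|(hsv[...,0]>172));red[:110]=0;red[140:]=0;red[:,:240]=0;red[:,268:]=0
  v=np.argwhere(red)[:,::-1];print('tip px',v.min(0),v.max(0),(plane(m,[[v[:,0].mean(),v[:,1].min()-.5]],.1475,T)@tl[:3,:3].T+tl[:3,3])*1000)
E
python3 dk.py
```

```text
w2 dirs [0.19209832 0.9813757 ] [0.18768544 0.9822292 ] end dot -0.0009928346 width 70.08855 angle 1.3797438
 end mid [420.2577    41.790833] origin [441.14584 149.78937]
w3 dirs [0.1910438 0.9815815] [0.18785521 0.98219675] end dot -0.007887617 width 70.24377 angle 1.3801947
 end mid [420.2708   41.85827] origin [441.1103  149.86621]
nozzle px [248   6] [261  27]
 nozzle dock xy -0.028230046884665766 58.21437826945152
 nozzle dock xy 0.031244277982067095 49.99665110716591Traceback (most recent call last):
  File "dk.py", line 32, in <module>
    L,Rr=edges(g,range(172,215),238,268);h=plane(m,(L+Rr)/2,.1475,T)
         ~~~~~^^^^^^^^^^^^^^^^^^^^^^^^^^
  File "dk.py", line 13, in edges
    L.append((sub(a-1,a),r));Rr.append((sub(b+1,b),r))
                                        ~~~^^^^^^^
  File "dk.py", line 12, in <lambda>
    sub=lambda i,j:i+(t-float(g[r,i]))/(float(g[r,j])-float(g[r,i]))*(j-i)
                     ~~~~~~~~~~~~~~~~~^^~~~~~~~~~~~~~~~~~~~~~~~~~~~~
ZeroDivisionError: float division by zero
```

```bash
python3 - <<'E'
from dk import *
z=np.load('w2.npz');g=z['p'].min(2);T=z['T'];M=np.linalg.inv(m['tool_from_camera'] @ np.linalg.inv(T)) # world<-tool
tl=np.linalg.inv(M);hc=M[2,3]-.012
A=[]
for rows in(range(136,160),range(170,213)):
    L,Rr=edges(g,rows,225,285); h=plane(m,(L+Rr)/2,hc,T);h=h@tl[:3,:3].T+tl[:3,3]
    wd=np.linalg.norm(plane(m,L,hc,T)-plane(m,Rr,hc,T),axis=1)*1000
    print(h[[0,-1]]*1000,'width',np.median(wd));A.append(h)
A=np.vstack(A);f=np.polyfit(A[:,0],A[:,1],1);print('slope, y at TCP mm',f[0],f[1]*1000)
hsv=cv2.cvtColor(z['p'],cv2.COLOR_RGB2HSV);red=(hsv[...,1]>120)&((hsv[...,0]<8)|(hsv[...,0]>172));red[:110]=0;red[145:]=0;red[:,:240]=0;red[:,268:]=0
v=np.argwhere(red)[:,::-1];q=plane(m,[[v[:,0].mean(),v[:,1].min()-.5],[v[:,0].mean(),v[:,1].max()+.5]],hc,T)
print('tip px',v.min(0),v.max(0),(q@tl[:3,:3].T+tl[:3,3])*1000)
d=z['d'];print('depth tube',d[190,248:258])
o=T[:3,3];_,dd=rays(m,[[252,190]],T);print('z top tube',(o+dd[0]*d[190,252])[2],'tcp',M[2,3])
E
```

```text
[[61.54052811 -1.03539036 11.99972816]
 [48.70528451 -1.06147479 12.00000573]] width 14.439953569714884
[[42.36102482 -5.32784884 12.00400632]
 [16.82070258 -0.97272149 12.00055576]] width 10.86832196004849
slope, y at TCP mm -0.006318480927979166 -1.0422305439161048
tip px [247 120] [259 131] [[70.40739842 -0.97908901 11.99950164]
 [63.986282   -0.97755873 11.99962726]]
depth tube [0.15348189 0.1520667  0.15423751 0.15185176 0.15124144 0.15237416
 0.15166552 0.15365352 0.15210667 0.15442193]
z top tube 0.15392580082452453 tcp 0.1592578824868451
```

```bash
python3 -c "
from h import *
rel([.4379,.1279,.080],1.380)"
```

```text
cm [7.47 0.08 7.96] rv [-0.0002  0.0003  0.0054]
```

Emit:
play_rows --pt "2 0 0 0 0 0.005 0" --pt "4.5 0.1 1 0 0 0.005 0" --pt "6.5 0.1 2.5 0 0 0.005 0" --pt "7.3 0.1 4.5 0 0 0.005 0" --pt "7.5 0.1 6.5 0 0 0.005 0" --pt "7.5 0.1 7.6 0 0 0.005 0" --pt "7.5 0.1 7.9 0 0 0.005 0" --pt "7.5 0.1 7.9 0 0 0.005 0" --pt "7.5 0.1 7.9 0 0 0.005 0"

```text
time: 6.95
tool_pos: [0.4388, 0.1287, 0.0814]
tool_rot: [3.14, -0.0, 1.381]
contact_force: [0.6, 0.5, -2.2]
opening: 0.0092
grip_force: 50.0
```

```bash
python3 wr.py w4; python3 -c "
import cv2;cv2.imwrite('pics/w4c.png',cv2.resize(cv2.imread('pics/w4.png')[0:240,140:370],None,fx=2.5,fy=2.5))"
```

```text
[0.43875511 0.1286811  0.08142014] [ 3.14024890e+00 -3.11261100e-04  1.38097638e+00]
```

View pics/w4c.png

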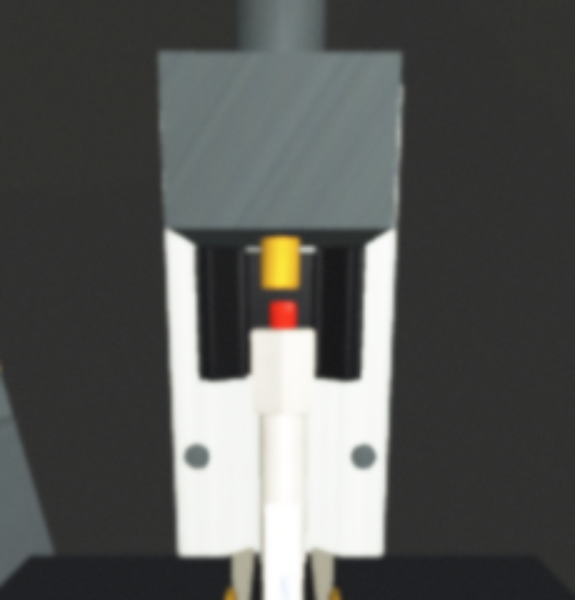

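The crop shows the plug tip at (283,315), lined up with the nozzle at (281,262), and the fitting just short of the nozzle, about 0.5 mm to the right. I'll correct that and lower it.

Emit:
play_rows --pt "-0.1 -0.06 0.6 0 0 0 0" --pt "-0.1 -0.06 1.3 0 0 0 0" --pt "-0.1 -0.06 1.9 0 0 0 0" --pt "-0.1 -0.06 2.4 0 0 0 0" --pt "-0.1 -0.06 2.8 0 0 0 0" --pt "-0.1 -0.06 3.0 0 0 0 0" --pt "-0.1 -0.06 3.1 0 0 0 0" --pt "-0.1 -0.06 3.1 0 0 0 0" --pt "-0.1 -0.06 3.1 0 0 0 0"

```text
time: 7.9
tool_pos: [0.4375, 0.1282, 0.0498]
tool_rot: [3.141, -0.0, 1.382]
contact_force: [-0.1, -0.0, 0.2]
opening: 0.0092
grip_force: 50.0
```

Emit:
play_rows --pt "0 0 0.05 0 0 0 0" --pt "0 0 0.05 0 0 0 0" --pt "0 0 0.05 0 0 0 0" --pt "0 0 0.05 0 0 0 0"

```text
time: 8.3
tool_pos: [0.4375, 0.1282, 0.0498]
tool_rot: [3.141, -0.0, 1.382]
contact_force: [-2.4, -0.4, 6.1]
opening: 0.0095
grip_force: 50.0
```

```bash
python3 wr.py w5; python3 -c "
import cv2;cv2.imwrite('pics/w5c.png',cv2.resize(cv2.imread('pics/w5.png')[0:240,140:370],None,fx=2.5,fy=2.5))"
```

```text
[0.43750121 0.12820468 0.04975996] [ 3.14098768e+00 -8.60214156e-05  1.38184498e+00]
```

View pics/w5c.png

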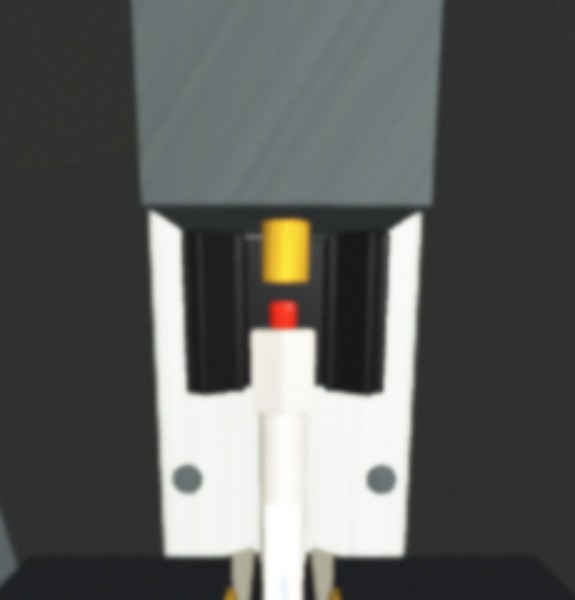

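The column is seated: height is unchanged and about 6 N bears down. The plug tip is at (283,315) and the nozzle at (286,250), so I'll nudge it sideways by about 0.6 mm while sliding slowly.

Emit:
play_rows --pt "0.1 0.06 -0.03 0 0 0 0" --pt "0.25 0.06 -0.03 0 0 0 0" --pt "0.4 0.06 -0.03 0 0 0 0" --pt "0.55 0.06 -0.03 0 0 0 0" --pt "0.7 0.06 -0.03 0 0 0 0" --pt "0.85 0.06 -0.03 0 0 0 0" --pt "1.0 0.06 -0.03 0 0 0 0" --pt "1.15 0.06 -0.03 0 0 0 0" --pt "1.3 0.06 -0.03 0 0 0 0" --pt "1.45 0.06 -0.03 0 0 0 0" --pt "1.6 0.06 -0.03 0 0 0 0" --pt "1.6 0.06 -0.03 0 0 0 0" --pt "1.6 0.06 -0.03 0 0 0 0" --squeeze 60

```text
time: 9.65
tool_pos: [0.4411, 0.1428, 0.0498]
tool_rot: [3.141, 0.002, 1.382]
contact_force: [-0.7, -9.0, 7.1]
opening: 0.0092
grip_force: 60.0
```

Emit:
play_rows --pt "0.1 0 0 0 0 0 0" --pt "0.2 0 0 0 0 0 0" --pt "0.3 0 0 0 0 0 0" --pt "0.4 0 0 0 0 0 0" --pt "0.5 0 0 0 0 0 0" --pt "0.55 0 0 0 0 0 0" --pt "0.6 0 0 0 0 0 0" --pt "0.6 0 0 0 0 0 0" --pt "0.6 0 0 0 0 0 0"

```text
time: 10.55
tool_pos: [0.442, 0.148, 0.0498]
tool_rot: [-3.142, 0.003, 1.383]
contact_force: [-1.8, -13.8, 8.2]
opening: 0.0091
grip_force: 60.0
```

Emit:
play_rows --pt "0.05 0 0 0 0 0 0" --pt "0.1 0 0 0 0 0 0" --pt "0.15 0 0 0 0 0 0" --pt "0.2 0 0 0 0 0 0" --pt "0.2 0 0 0 0 0 0" --pt "0.2 0 0 0 0 0 0"

```text
time: 11.15
tool_pos: [0.4423, 0.1497, 0.0497]
tool_rot: [-3.141, 0.003, 1.383]
contact_force: [-0.3, -15.6, 8.8]
opening: 0.0092
grip_force: 60.0
```

Emit:
play_rows --pt "0.05 0 0 0 0 0 0" --pt "0.1 0 0 0 0 0 0" --pt "0.1 0 0 0 0 0 0" --pt "0.1 0 0 0 0 0 0"

```text
time: 11.55
tool_pos: [0.4424, 0.1502, 0.0497]
tool_rot: [-3.141, 0.004, 1.383]
contact_force: [-1.4, -18.4, 9.1]
opening: 0.0093
grip_force: 60.0
```

Emit:
play_rows --pt "0.05 0 0 0 0 0 0" --pt "0.1 0 0 0 0 0 0" --pt "0.1 0 0 0 0 0 0" --pt "0.1 0 0 0 0 0 0"

```text
time: 11.95
tool_pos: [0.4424, 0.1503, 0.0497]
tool_rot: [-3.141, 0.006, 1.383]
contact_force: [-2.0, -23.8, 11.3]
opening: 0.0092
grip_force: 60.0
```

Emit:
play_rows --pt "0.05 0 0 0 0 0 0" --pt "0.1 0 0 0 0 0 0" --pt "0.1 0 0 0 0 0 0" --pt "0.1 0 0 0 0 0 0" --pt "0.1 0 0 0 0 0 0" --pt "0.1 0 0 0 0 0 0"

```text
time: 12.55
tool_pos: [0.4424, 0.1504, 0.0497]
tool_rot: [-3.14, 0.007, 1.384]
contact_force: [-2.2, -28.7, 11.1]
opening: 0.0092
grip_force: 60.0
```

```bash
python3 wr.py w6; python3 -c "
import cv2;cv2.imwrite('pics/w6c.png',cv2.resize(cv2.imread('pics/w6.png')[0:240,140:370],None,fx=2.5,fy=2.5))
from h import robot;s=robot.observe();print(s['contact_force'],s['grip_force'],s['opening'])"
```

```text
[0.44238586 0.15043694 0.04970581] [-3.14033774  0.00706119  1.38385765]
[ -2.32407055 -28.61214094  12.46959128] 60.01234173774719 0.009185117008536655
```

View pics/w6c.png

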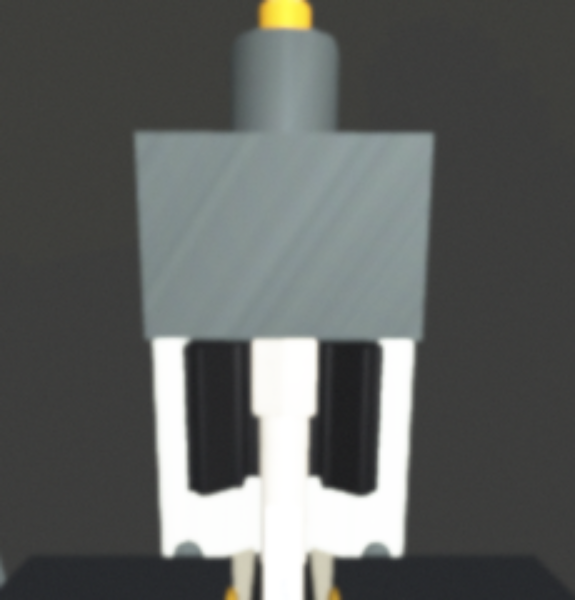

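The fitting at (284,340) is against the stop face, and the brass nozzle now sticks out of the block's rear at (286,12). The push is steady at 29 N and the position has stopped moving, so I'm handing in.

```bash
python3 -c "
from cell import robot;print(robot.hand_in())"
```

```text
the job is handed in; nothing more can be done
None
```

The short column is in both saddles, pushed home against the stop with the nozzle pressed in and still gripped (60 N grip, about 29 N push); the job was handed in at about 12.6 s, but the hand-in returned no verdict.

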